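# Clear the carving stand and thread its hinge pin

## Task

With the yellow-handled scraper, wipe the three stone chips off the carving stand's white plate onto the bench, never touching a chip with the gripper or the pin, and set the scraper down flat on the bench. Then take the red-headed hinge pin from its wooden block, thread it from above through the upper and then the lower brass bushing, and finish while still holding it upright there, its tip showing below the lower bushing but off the plate and its head clear above the upper one, so that a clip can be fitted. Leave the carved block, glue jar and knife where they are.

Things in the scene. Friction and masses are not known exactly. Their poses are not given: they have to be found in the camera images.
- stand: fixed carving stand: white plate 150 (x) x 260 (y) x 25 mm thick, at its +y end a blue column (50 x 28 mm, top at 120 mm) carrying two brass bushing blocks, 40 x 40 x 14 mm, one straight above the other, with vertical 14 mm through holes on one axis at x 0, y +75 mm. Chips start within x -20 to 35, y -97 to -19 mm. Origin: centre of the plate's underside, on the bench; z up; +x edge is the far one
- upper_mouth (a point): centre of the upper bushing's hole at its top face, 120 mm above the bench (the block reaches down to 106 mm); axes as the stand's
- lower_exit (a point): centre of the lower bushing's hole at its underside, 50 mm above the bench and 25 mm above the plate (the block reaches up to 64 mm); axes as the stand's
- pin: hinge pin, standing upright in the wooden block: steel shank 12 mm in diameter and 100 mm long with a tapered tip (7 mm wide at the very end, full width 6 mm up), and on top a round red head 24 mm in diameter and 34 mm tall; about 0.1 to 0.17 kg. Origin: at the tip; z along the pin up to the head
- pin_shoulder (a point): underside of the pin's red head, on the pin's axis, 100 mm above the tip
- holder: wooden block fixed to the bench, 60 x 60 x 50 mm, with one hole 15 mm wide and 40 mm deep in the middle of its top in which the pin stands loosely. Origin: centre of its underside; z up
- scraper: loose scraper block, about 0.18 kg: black blade block 30 mm (x) by 110 mm (y), 22 mm high, and on its middle a yellow upright grip 22 mm thick (x), 80 mm long (y), its top 62 mm above the underside. Origin: centre of its underside; z up. It scrapes with its long faces
- chip1: loose grey stone chip, about 22 x 18 x 12 mm, 12 g, lying on the stand's plate. Origin: its centre
- chip2: loose grey stone chip, about 22 x 18 x 12 mm, 12 g, lying on the stand's plate. Origin: its centre
- chip3: loose grey stone chip, about 22 x 18 x 12 mm, 12 g, lying on the stand's plate. Origin: its centre
- carving: half-carved grey stone block, 45 x 180 x 45 mm, 0.7 kg, on the bench; leave it. Origin: centre of its underside, y along its length
- glue: closed glue jar, 56 mm in diameter, 90 mm tall, standing on the bench; leave it. Origin: centre of its underside
- knife: craft knife lying on the bench, 10 mm thick, about 150 mm long along its y; leave it. Origin: underside, middle of the aluminium handle

How it is judged:
On the way, in this order (a step that is already met when the one before it is completed fails the run):
1. all three chips are wiped off the plate, down on the bench (height (world z) of each of chip1, chip2, chip3 below 0.022 m), for 0.2 s.
2. the scraper stands flat on the bench, off the plate, let go (height (world z) of scraper below 0.008 m and angle between scraper's own z axis and vertical below 0.15 rad and linear speed of scraper below 0.02 m/s and contact force between scraper and the fingers below 0.2 N), for 0.2 s.
3. the pin's tip has entered the upper bushing from above (z of pin in the frame of upper_mouth below -0.004 m and horizontal distance between pin and upper_mouth below 0.004 m and angle between pin's own z axis and vertical below 0.15 rad and z of pin in the frame of lower_exit above 0.004 m), for 0.05 s.
4. the pin's tip has come out under the lower bushing (z of pin in the frame of lower_exit below -0.002 m and horizontal distance between pin and lower_exit below 0.004 m), for 0.1 s.
At the end, for the whole second after the job is handed in: Pin held still by the gripper, tilt under 0.08 rad, tip 2 to 24 mm below the lower bushing and within 4 mm of its axis, head over 4 mm above the upper, under 15 N on the stand; chips off the plate (centres below 22 mm); scraper flat on the bench, released; bystanders within 30 mm (all of step 1 and all of step 2 and all of step 4 and z of pin in the frame of lower_exit above -0.024 m and z of pin_shoulder in the frame of upper_mouth above 0.004 m and angle between pin's own z axis and vertical below 0.08 rad and linear speed of pin below 0.02 m/s and contact force between pin and the fingers above 1 N and contact force between pin and stand below 15 N and distance of each of carving, glue, knife from where it was at the start of the episode below 0.03 m); the arm keeps its last pose, push and grip.
It fails at once if a chip is touched by the robot itself or by the pin (contact force between any of chip1, chip2, chip3 and the fingers above 0.3 N or contact force between any of chip1, chip2, chip3 and the arm above 0.3 N or contact force between any of chip1, chip2, chip3 and pin above 0.3 N).
It fails at once if the carved block, glue jar or knife is moved more than 30 mm or knocked over (distance of any of carving, glue, knife from where it was at the start of the episode above 0.03 m or angle between glue's own z axis and vertical above 0.5 rad).
It also fails if it takes over 72 s, if anything falls off the work surface, if the arm or the gripper's body presses on something with over 40 N, if the wrist force passes 120 N, or if a joint passes its speed limit or range.

## Robot

A 6-joint arm with a two-finger parallel gripper is mounted at the origin on the work surface. World frame = base frame: x ahead of the robot, y to its left, z up, the work surface at z = 0. Lengths are in m, angles in rad, forces in N, time in s.
With the tool pointing down it reaches from about 0.225 to 0.875 m from the base axis. Payload 3.4 kg.
Tool frame: the origin (TCP) lies at the very end of the fingers, on their centre line; the grasp point (between the pads) lies 19 mm behind it; z points along the fingers, y is the line along which they close (so a half turn about z gives the same grasp; the last joint's range is limited). The gripper opens to 85 mm and grips with 20 to 120 N. Pads are 22 mm wide; open, the fingers measure 114 mm over their backs; the gripper's body (76 mm by 85 mm) begins 54 mm behind the grasp point. The pads swing forward as they close: fully open they stand 13 mm farther back than shut.
Start: joints at [-1.425, 0.276, 1.505, -0, 1.361, -0.121], TCP at [0.152, -0.555, 0.201] pointing down, gripper open.
Joint ranges: [-2.89, 2.89], [-0.75, 2.08], [0.22, 2.7], [-1.18, 4.32], [0.11, 2.71], [-2.7, 2.7]. Speed limits (rad/s): [2.57, 2.57, 3.14, 3.14, 3.14, 3.14].

## Interface

Orientations are given as a unit quaternion [w, x, y, z].
In Python, from rig import readout, vision, manip gives the robot as it stands.
- The arm moves only by the shell command python3 -m handwheel 'ROWS' [FORCE]. ROWS is JSON, a list of rows, each a list of 3 entries, a list of its own where there are three numbers: the shift along the tool's x, y, z in mm, then the turn, a rotation vector about the tool's x, y, z in units of 6 degrees (1.0 is 6 degrees), then the closure, from -1 (fully open) to 1 (shut), so that 0 is half open. A call has 1 to 20 rows; each row shifts and turns the commanded pose from where the row before left it, along the tool's axes as they then stand; what a row does not reach is not made up. A row lasts 1/8 s, in which the tool goes at most 62.5 mm and 10.7 degrees, less where a joint would pass 70% of its speed; a pose out of reach is approached as far as the arm can. A call is refused whole if a number of a shift passes 62.5 or a number of a turn 1, either way. A call with a gripper value outside its range is refused whole. The fingers move at their own pace and stop on an object; FORCE is the grip in N (left out, the last holds). Time passes only in rows, so rows that do not move let the fingers close. It gives the time, the measured TCP pose, the force, the opening and the grip force at its end, in the units of the state.
- readout.get_state(): the state, without advancing time (a new reading comes with each control period).
- vision.get_image(name): name is "side" or "top"; returns the picture (384x512x3 uint8, blue, green, red); there is no depth.
- vision.camera_params(name): a dict with "intrinsics" (3x3 intrinsics, pixels), "rvec" (rotation vector, rad) and "tvec" (3), from world to camera coordinates, as OpenCV has them. Camera axes: x right, y down, z forward; pixel columns grow to the right and rows downward; lengths in m; the calibration is good to about 2 mm. A picture is of the moment at which its call begins. camera_params takes no time and is no camera call.
- manip.sign_off(): hands the job in; it is judged then, once.
The state is a dict: "clock": time; "qpos": joint angles; "qd": joint speeds; "effort": joint torques, N m; "position": TCP position; "ee_rot": TCP orientation; "contact_force": force on the tool from outside, world axes, zero at the start; "moment": the same for the moment, N m; "width": finger opening in m; "gripper_force": force on a finger pad.
Only numpy, scipy, OpenCV 4.12 (cv2) and the standard library are available. Lean on these libraries where they do the work, as an engineer would, in place of code of your own. Each camera call takes 0.05 s, during which the arm holds its last target. There are 200 camera calls.

## Working session

There is one attempt and no reset: what is moved stays moved. The work goes in short steps, Python scripts to look and compute and a shell command to move; the robot and the scene stay as the last step left them, time stands still between calls to the robot, and variables do not carry over. Pictures are saved under pics/ and viewed, at most 10 in all, crops included, and the job is handed in when it is done.

```bash
ls; mkdir -p pics
python3 - <<'E'
from rig import readout, vision
import cv2
for n in("side","top"):
    cv2.imwrite(f"pics/{n}0.png",vision.get_image(n)); print(n,vision.camera_params(n))
print(readout.get_state())
E
```

```text
pics
side {'intrinsics': array([[390.77728355,   0.        , 257.20034983],
       [  0.        , 390.77728355, 194.36441777],
       [  0.        ,   0.        ,   1.        ]]), 'rvec': array([ 0.53740485, -2.67062779,  1.19472627]), 'tvec': array([0.58360532, 0.22044835, 0.84511222])}
top {'intrinsics': array([[379.63542828,   0.        , 256.38768128],
       [  0.        , 379.63542828, 186.3857362 ],
       [  0.        ,   0.        ,   1.        ]]), 'rvec': array([ 2.17388753, -2.16313557,  0.12708645]), 'tvec': array([0.03259545, 0.63259091, 1.00234408])}
{'clock': 0.1, 'qpos': array([-1.42501632e+00,  2.76506360e-01,  1.50601214e+00, -6.08729355e-06,
        1.36067962e+00, -1.21018773e-01]), 'qd': array([ 0.00091267, -0.0022056 , -0.0013949 , -0.00030752,  0.00061558,
        0.00073256]), 'effort': array([ 1.39492571e-03, -4.17700946e+01, -2.46404332e+01, -1.53135747e-04,
        5.78556806e-03,  1.03680205e-05]), 'position': array([ 0.15150216, -0.55414556,  0.19973849]), 'ee_rot': array([-8.02631756e-04,  9.91115084e-01,  1.33004683e-01, -1.29140096e-05]), 'contact_force': array([ 0.50682817,  0.8342109 , -0.24604879]), 'moment': array([ 0.00872404, -0.03431054,  0.04746673]), 'gripper_force': 0.0, 'width': 0.08526321045980007}
```

View pics/top0.png

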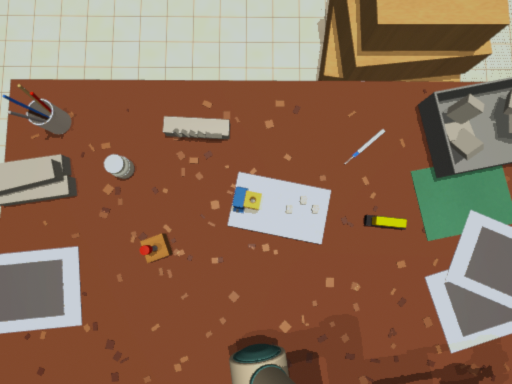

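View pics/side0.png

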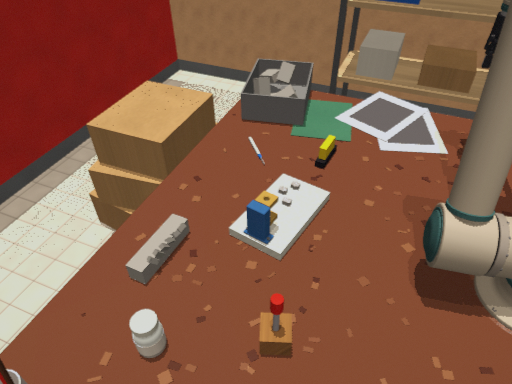

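Top view shows +x up and +y left. The plate is at about (280,208), the scraper at (386,222), the pin's holder at (155,247), and the chips at (289,209), (303,200) and (315,209). I'll take magnified crops for measuring.

```bash
cat > h.py <<'E'
import numpy as np, cv2
from rig import vision, readout
from scipy.spatial.transform import Rotation as R
P={n:vision.camera_params(n) for n in("side","top")}
def proj(n,X):
    p=P[n]; return cv2.projectPoints(np.float64(X).reshape(-1,3),p["rvec"],p["tvec"],p["intrinsics"],None)[0][:,0]
def back(n,uv,z):
    p=P[n]; M=cv2.Rodrigues(p["rvec"])[0]; uv=np.float64(uv).reshape(-1,2)
    d=np.c_[uv,np.ones(len(uv))]@np.linalg.inv(p["intrinsics"]).T@M; c=-M.T@p["tvec"].ravel()
    return c+d*((z-c[2])/d[:,2:])
E
python3 - <<'E'
import cv2,numpy as np
t=cv2.imread("pics/top0.png");s=cv2.imread("pics/side0.png")
def crop(im,x0,y0,w,h,k): return cv2.resize(im[y0:y0+h,x0:x0+w],None,fx=k,fy=k,interpolation=cv2.INTER_CUBIC)
a=crop(t,220,160,195,90,4)   # 780x360
b=crop(t,130,220,60,60,4)   #240x240
c=crop(s,250,290,60,60,4); d=crop(s,310,130,60,60,4)
cv2.imwrite("pics/zoom0.png",np.vstack([a,np.hstack([b,c,d,np.zeros((240,60,3),np.uint8)])]))
cv2.imwrite("pics/zoom1.png",crop(s,225,170,110,85,7))
E
```

```text
(no output)
```

View pics/zoom0.png

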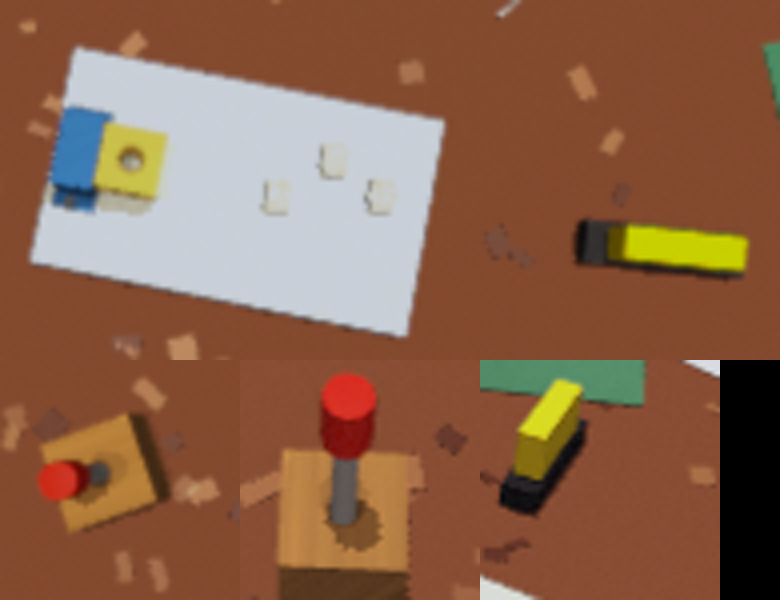

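View pics/zoom1.png

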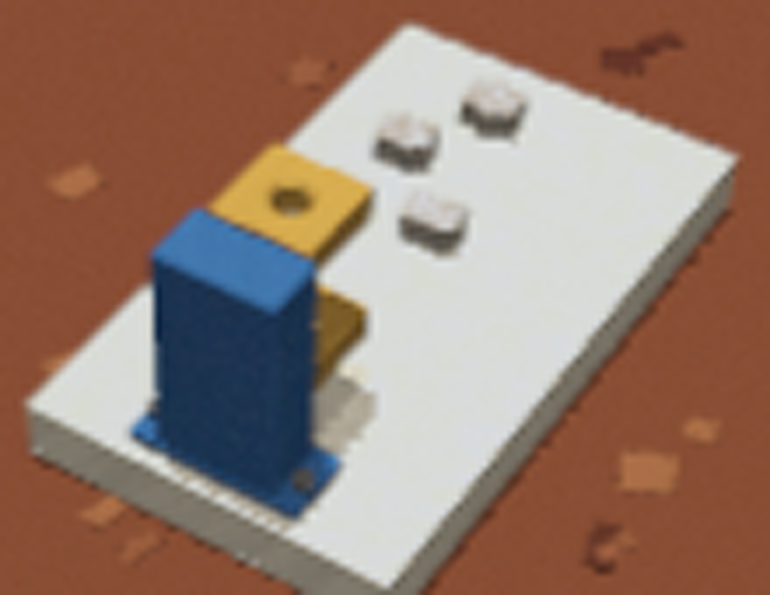

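Crops: the plate corners, bushing hole, three chips, scraper grip, pin head and holder top are all sharp enough to read. I'll fit poses from those pixels.

```bash
cat > fit.py <<'E'
from h import *
from scipy.optimize import least_squares
def px(l,k,o): return (np.float64(l)+.5)/k-.5+np.float64(o)
def fit(obs,x0):
    def f(q):
        c,s=np.cos(q[2]),np.sin(q[2]); M=np.array([[c,-s,0],[s,c,0],[0,0,1]])
        return np.concatenate([(proj(n,np.float64(X)@M.T+[q[0],q[1],0])-uv).ravel() for n,X,uv in obs])
    r=least_squares(f,x0); return r.x,np.abs(r.fun).max(),r.fun
T=(220,160);S=(225,170)
corn=[[.075,.13,.025],[.075,-.13,.025],[-.075,-.13,.025],[-.075,.13,.025]]
tc=px([(75,48),(443,120),(408,337),(31,263)],4,T); th=px([(132,159)],4,T)
sc=px([(28,402),(410,22),(738,157),(388,590)],7,S); sh=px([(291,200)],7,S)
print(back("top",tc,.025))
h=[[0,.075,.12]]
for o in ([("top",corn,tc)],[("side",corn,sc)],[("top",corn,tc),("side",corn,sc),("top",h,th),("side",h,sh)]):
    q,m,_=fit(o,[.5,0,-.15]); c,s=np.cos(q[2]),np.sin(q[2]); print("stand",q.round(4),m.round(2),"bush",(q[:2]+.075*np.array([-s,c])).round(4))
print("hole top",back("top",th,.12)[0].round(4),"side",back("side",sh,.12)[0].round(4))
M=np.array([[c,-s],[s,c]])
ct=px([(333,158),(276,194),(380,194)],4,T); cs=px([(407,133),(434,212),(494,99)],7,S)
for n,u in(("top",ct),("side",cs)):
    b=back(n,u,.037); print(n,"chips stand frame",((b[:,:2]-q[:2])@M).round(4).tolist())
g=px([(628,224),(748,235),(745,272),(625,262)],4,T); b=back("top",g,.062); print("grip",b.round(4).tolist(),b.mean(0))
G=[[.011,.04,.062],[.011,-.04,.062],[-.011,-.04,.062],[-.011,.04,.062]]
print(fit([("top",G,g)],[.5,-.25,-.1])[:2])
gs=px([(560-480,379-360),(583-480,390-360),(542-480,443-360),(517-480,430-360)],4,(310,130))
print("side grip",back("side",gs,.062).round(4).tolist(),back("side",gs,.062).mean(0))
w=px([(42,87),(128,55),(160,140),(70,170)],4,(130,220)); b=back("top",w,.05); print("holder",b.round(4).tolist(),b.mean(0))
print("head top",back("top",px([(62,120)],4,(130,220)),.144),back("side",px([(109,37)],4,(250,290)),.144))
E
python3 fit.py
```

```text
[[ 0.67430459  0.08570057  0.025     ]
 [ 0.62558581 -0.1684625   0.025     ]
 [ 0.47739886 -0.14217923  0.025     ]
 [ 0.52619048  0.11421903  0.025     ]]
stand [ 0.5759 -0.0277 -0.1872] 0.33 bush [0.5898 0.046 ]
stand [ 0.5759 -0.0281 -0.1976] 0.28 bush [0.5906 0.0455]
stand [ 0.576  -0.0278 -0.1924] 0.52 bush [0.5903 0.0458]
hole top [0.5904 0.0456 0.12  ] side [0.5906 0.0467 0.12  ]
top chips stand frame [[0.0337, -0.0576], [0.002, -0.0242], [0.0159, -0.0933]]
side chips stand frame [[0.0326, -0.0583], [0.0008, -0.0252], [0.0147, -0.0946]]
grip [[0.5534, -0.2822, 0.062], [0.5465, -0.3614, 0.062], [0.5222, -0.3585, 0.062], [0.5284, -0.2795, 0.062]] [ 0.53761444 -0.32039648  0.062     ]
(array([ 0.53760893, -0.32039464, -0.0842157 ]), np.float64(0.6205801268486653))
side grip [[0.5418, -0.3604, 0.062], [0.5216, -0.3522, 0.062], [0.5318, -0.2724, 0.062], [0.5533, -0.2814, 0.062]] [ 0.53712269 -0.31658827  0.062     ]
holder [[0.4829, 0.3424, 0.05], [0.5041, 0.2863, 0.05], [0.4487, 0.2635, 0.05], [0.429, 0.322, 0.05]] [0.46618696 0.30354738 0.05      ]
head top [[0.46675781 0.30198505 0.144     ]] [[0.46702755 0.30477136 0.144     ]]
```

```bash
cat > go.py <<'E'
import sys
from h import *
# go.py x y z toolY_angle : shift (mm, tool axes after turning) and turn (6deg units, tool axes)
s=readout.get_state(); x,y,z,a=map(float,sys.argv[1:])
q=s["ee_rot"]; C=R.from_quat([q[1],q[2],q[3],q[0]])
D=R.from_matrix(np.array([[-np.sin(a),np.cos(a),0],[np.cos(a),np.sin(a),0],[0,0,-1]]).T@np.eye(3)) if 0 else R.from_matrix(np.column_stack([[-np.sin(a),np.cos(a),0],[np.cos(a),np.sin(a),0],[0,0,-1]]))
print("turn",((C.inv()*D).as_rotvec()/np.radians(6)).round(3),"shift",(D.inv().apply(np.array([x,y,z])-s["position"])*1000).round(1))
print("t",s["clock"],"F",s["contact_force"].round(2),"w",s["width"],"g",s["gripper_force"],"pos",s["position"].round(4))
E
python3 go.py .537 -.3185 .13 -.105
python3 -m handwheel '[[[0,0,0],[0,0,-0.955],-1],[[0,0,0],[0,0,-0.955],-1],[[0,0,0],[0,0,-0.955],-1],[[0,0,0],[0,0,-0.955],-1],[[0,0,0],[0,0,-0.955],-1],[[0,0,0],[0,0,-0.955],-1],[[0,0,0],[0,0,-0.955],-1],[[0,0,0],[0,0,-0.955],-1],[[0,0,0],[0,0,-0.955],-1],[[0,0,0],[0,0,-0.955],-1],[[0,0,0],[0,0,-0.955],-1],[[0,0,0],[0,0,-0.955],-1]]'
python3 go.py .537 -.3185 .13 -.105
```

```text
turn [-1.200e-02 -1.100e-02 -1.145e+01] shift [274.8 358.7  69.7]
t 0.1 F [ 0.51  0.83 -0.25] w 0.08526321045980007 g 0.0 pos [ 0.1515 -0.5541  0.1997]
clock: 1.6
position: [0.1515, -0.5543, 0.2]
ee_rot: [-0.0, 0.742, 0.671, 0.0]
contact_force: [-0.2, 0.5, -0.1]
width: 0.0854
gripper_force: 0.0
turn [-0.003 -0.01   0.042] shift [274.9 358.6  70. ]
t 1.6 F [-0.23  0.49 -0.09] w 0.08542572481752775 g 0.0 pos [ 0.1515 -0.5543  0.2   ]
```

```bash
python3 -m handwheel '[[[27.5,35.9,7],[0,0,0],-1],[[27.5,35.9,7],[0,0,0],-1],[[27.5,35.9,7],[0,0,0],-1],[[27.5,35.9,7],[0,0,0],-1],[[27.5,35.9,7],[0,0,0],-1],[[27.5,35.9,7],[0,0,0],-1],[[27.5,35.9,7],[0,0,0],-1],[[27.5,35.9,7],[0,0,0],-1],[[27.5,35.9,7],[0,0,0],-1],[[27.5,35.9,7],[0,0,0],-1],[[0,0,0],[0,0,0],-1]]'
python3 go.py .537 -.3185 .034 -.105
```

```text
clock: 2.98
position: [0.539, -0.3161, 0.1291]
ee_rot: [-0.001, 0.742, 0.671, 0.0]
contact_force: [-0.8, 0.1, 0.8]
width: 0.0857
gripper_force: 0.0
turn [-0.01  -0.016  0.048] shift [-2.6 -1.8 95.1]
t 2.975 F [-0.84  0.09  0.83] w 0.0856627202514711 g 0.0 pos [ 0.539  -0.3161  0.1291]
```

```bash
python3 -m handwheel '[[[-1,-0.5,20],[0,0,0.04],-1],[[-1,-0.5,30],[0,0,0],-1],[[0,0,30],[0,0,0],-1],[[0,0,15],[0,0,0],-1],[[0,0,0],[0,0,0],-1],[[0,0,0],[0,0,0],0.5],[[0,0,0],[0,0,0],0.5],[[0,0,0],[0,0,0],1],[[0,0,0],[0,0,0],1],[[0,0,0],[0,0,0],1],[[0,0,0],[0,0,0],1]]' 60
python3 go.py .537 -.3185 .034 -.105
```

```text
clock: 4.35
position: [0.536, -0.3203, 0.0355]
ee_rot: [0.0, 0.744, 0.668, -0.0]
contact_force: [1.2, -0.3, -0.7]
width: 0.0001
gripper_force: 0.0
turn [-0.     0.001 -0.029] shift [1.9 0.8 1.5]
t 4.35 F [ 1.16 -0.27 -0.75] w 0.00011386021277560787 g 0.0 pos [ 0.536  -0.3203  0.0355]
```

Run:
```python
from h import *
a=vision.get_image("top")[120:320,260:460];b=vision.get_image("side")[60:260,270:470]
cv2.imwrite("pics/g1.png",cv2.resize(np.hstack([a,b]),None,fx=2,fy=2))
```

```text
(no output)
```

View pics/g1.png

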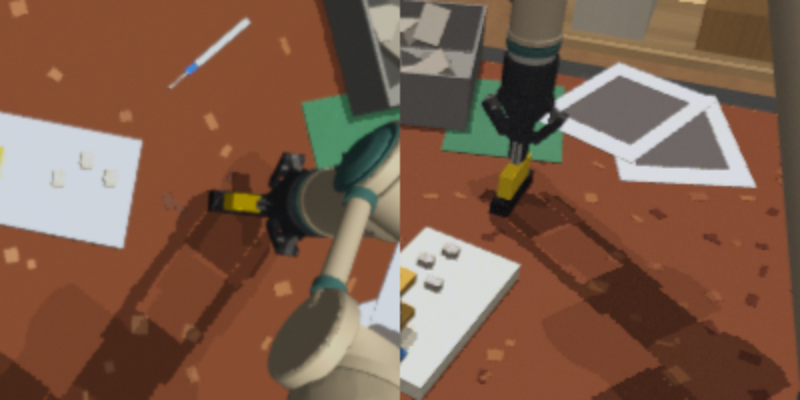

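The gripper closed beside or above the grip: the scraper hasn't moved (blade left end still at col 365 in top), and the fingers look to be at its far (−y) end. I'll compare the projected TCP with the picture.

Run:
```python
from h import *
s=readout.get_state();p=s["position"]
print(s["ee_rot"],s["width"],p)
for n,o in(("top",(260,120)),("side",(270,60))):
    X=[p,p+[0,0,.05],p+[0,0,.1],p+[0,0,.2]]
    print(n,((proj(n,X)-o)*2).round(0).tolist())
    # predicted scraper grip bottom/top corners
    a=-.105;c,q=np.cos(a),np.sin(a);M=np.array([[c,-q,0],[q,c,0],[0,0,1]])
    print(((proj(n,np.array([[0,.04,.062],[0,-.04,.062],[0,.055,.0],[0,-.055,.0]])@M.T+[.537,-.3185,0])-o)*2).round().tolist())
```

```text
[ 8.32221810e-06  7.44271722e-01  6.67876936e-01 -3.77409157e-05] -4.231983965048618e-06 [ 0.53597558 -0.32028711  0.03546221]
top [[255.0, 205.0], [269.0, 204.0], [284.0, 204.0], [320.0, 202.0]]
[[231.0, 200.0], [291.0, 207.0], [206.0, 200.0], [284.0, 209.0]]
side [[114.0, 178.0], [118.0, 150.0], [122.0, 121.0], [131.0, 57.0]]
[[105.0, 177.0], [125.0, 151.0], [97.0, 216.0], [123.0, 179.0]]
```

Run:
```python
from h import *
for n in("top","side"):
    a=cv2.imread(f"pics/{n}0.png").astype(int); b=vision.get_image(n); cv2.imwrite(f"pics/{n}1.png",b); b=b.astype(int)
    x0,y0,x1,y1=(360,205,415,240) if n=="top" else (312,130,342,170)
    for im in(a,b):
        m=(im[...,2]>100)&(im[...,1]>100)&(im[...,0]<60)
        print(n)
        for r in range(y0,y1):
            if m[r,x0:x1].any(): print(r,''.join('Y' if v else ('k' if im[r,x0+i].max()<60 else '.') for i,v in enumerate(m[r,x0:x1])))
```

```text
top
216 .....kkkkkkk.....YYYYYYYY..............................
217 ....kkkkkkkk....YYYYYYYYYYYYYYYYYYY....................
218 ....kkkkkkkk....YYYYYYYYYYYYYYYYYYYYYYYYYYYY...........
219 ....kkkkkkkk....YYYYYYYYYYYYYYYYYYYYYYYYYYYYYYY........
220 ....kkkkkkkk....YYYYYYYYYYYYYYYYYYYYYYYYYYYYYYY........
221 ....kkkkkkkk....YYYYYYYYYYYYYYYYYYYYYYYYYYYYYYY........
222 ....kkkkkkkk....YYYYYYYYYYYYYYYYYYYYYYYYYYYYYYY........
223 ....kkkkkkkk....YYYYYYYYYYYYYYYYYYYYYYYYYYYYYYY........
224 ....kkkkkkkk....YYYYYYYYYYYYYYYYYYYYYYYYYYYYYYY........
225 ....kkkk..kkkkkk......YYYYYYYYYYYYYYYYYYYYYYYYY........
226 ...............kkkkkkkkkk.......YYYYYYYYYYYYYYY........
227 .....................kkkkkkkkkkkkk.....Y.YYYYY.........
top
217 ....kkkkkkkk.....YYYYYYYYY.....kkkkkkkkkkkkkkkkkk......
218 ....kkkkkkkk.....YYYYYYYYYYYYY.kkkkkkkkkkkkkkkkkk......
219 ....kkkkkkkk.....YYYYYYYYYYYYY.kkkkkkkkkkkkkkkkkk......
220 ....kkkkkkkk....YYYYYYYYYYYYY...kkkkkkkkkkkkkkkk.......
221 ....kkkkkkkk....YYYYYYYYYYYY.kkkkkkkkkkkkkkkkkkk.......
222 ....kkkkkkkk....YYYYYYYYYYYY.kkkkkkkkkkkkkkkkkkk.......
223 ....kkkk
[... 1192 characters left out ...]

140 ...............k..k..Y........
141 .............Y.....YY.........
142 ............YYY..YYY..........
143 ...........YYYYYYYYY..........
144 ..........YYYYYYYYY...........
145 .........YYYYYYYYY.....k......
146 .........YYYYYYYY......k......
147 ........YYYYYYYYY.....kk......
148 ........YYYYYYYY.....kkk......
149 ........YYYYYYY......kkk......
150 ........YYYYYYY.....kkkk......
151 ........YYYYYYYY...kkkkk......
152 ........YYYYYY....kkkkk.......
153 ........YYYYYY....kkkkk.......
154 .......YYYYYYY...kkkkk........
155 .......YYYYYYY..kkkkk.........
156 .......YYYYYYY..kkkkk.........
157 .....k.YYYYYYY.kkkkk..........
158 .....kk..YYYY..kkkk...........
159 ....kkkkkk..Y.kkkkk...........
```

```bash
python3 -m handwheel '[[[0,0,0],[0,0,0],-1],[[0,0,0],[0,0,0],-1],[[0,0,0],[0,0,0],-1],[[0,0,0],[0,0,0],-1],[[0,0,0],[0,0,0],-1],[[0,0,0],[0,0,0],-1]]'
python3 -m handwheel '[[[0,0,8],[0,0,0],-1],[[0,0,0],[0,0,0],0],[[0,0,0],[0,0,0],0],[[0,0,0],[0,0,0],0],[[0,0,0],[0,0,0],0]]'
python3 - <<'E'
from h import *
for n in("top","side"): cv2.imwrite(f"pics/{n}2.png",vision.get_image(n))
a=cv2.imread("pics/top2.png")[190:250,350:430];b=cv2.imread("pics/side2.png")[115:175,290:370]
cv2.imwrite("pics/g2.png",cv2.resize(np.hstack([a,b]),None,fx=5,fy=5,interpolation=cv2.INTER_CUBIC))
E
```

```text
clock: 5.3
position: [0.536, -0.3203, 0.0355]
ee_rot: [0.0, 0.744, 0.668, -0.0]
contact_force: [-1.2, -0.3, -0.4]
width: 0.0858
gripper_force: 0.0
clock: 5.92
position: [0.5361, -0.3204, 0.0276]
ee_rot: [0.0, 0.744, 0.668, 0.0]
contact_force: [0.3, 0.2, 0.0]
width: 0.0426
gripper_force: 0.0
```

View pics/g2.png

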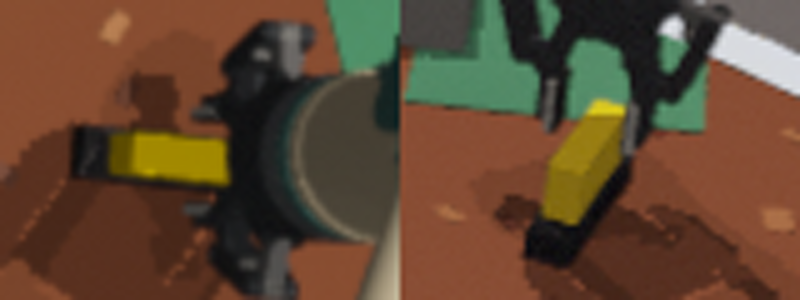

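The half-open fingers straddle the grip, tips at roughly (320,141) and (336,145) in side. That is about 15 mm higher than the nominal TCP, so the first close went over the top. I'll go a little lower and close.

```bash
python3 -m handwheel '[[[0,0,3],[0,0,0],0],[[0,0,0],[0,0,0],0.3],[[0,0,0],[0,0,0],0.5],[[0,0,0],[0,0,0],0.6],[[0,0,0],[0,0,0],0.6]]'; python3 -m handwheel '[[[0,0,0],[0,0,0],1],[[0,0,0],[0,0,0],1],[[0,0,0],[0,0,0],1],[[0,0,0],[0,0,0],1]]' 60
```

```text
clock: 6.65
position: [0.5362, -0.3204, 0.0246]
ee_rot: [0.0, 0.744, 0.668, 0.0]
contact_force: [0.9, -0.0, 0.8]
width: 0.0201
gripper_force: 59.1
clock: 7.15
position: [0.5362, -0.3204, 0.0246]
ee_rot: [0.0, 0.744, 0.668, 0.0]
contact_force: [0.7, -0.4, 1.6]
width: 0.0195
gripper_force: 59.2
```

```bash
python3 -m handwheel '[[[0,0,0],[0,0,0],0.4],[[0,0,0],[0,0,0],0.4],[[0,0,2],[0,0,0],0.4],[[0,0,2],[0,0,0],0.4],[[0,0,0],[0,0,0],0.4]]'; python3 -m handwheel '[[[0,0,2],[0,0,0],0.4],[[0,0,0],[0,0,0],0.4]]'
```

```text
clock: 7.78
position: [0.5357, -0.3202, 0.0202]
ee_rot: [-0.0, 0.744, 0.668, -0.0]
contact_force: [0.9, 0.1, -0.1]
width: 0.0256
gripper_force: 0.2
clock: 8.02
position: [0.5359, -0.3203, 0.0183]
ee_rot: [-0.0, 0.744, 0.668, -0.0]
contact_force: [-0.1, 0.8, 0.2]
width: 0.0259
gripper_force: 0.2
```

```bash
python3 -m handwheel '[[[0,0,2],[0,0,0],0.4],[[0,0,2],[0,0,0],0.4],[[0,0,0],[0,0,0],0.4]]'; python3 -m handwheel '[[[0,0,0],[0,0,0],1],[[0,0,0],[0,0,0],1],[[0,0,0],[0,0,0],1]]' 80;  python3 -m handwheel '[[[0,0,-10],[0,0,0],1],[[0,0,-25],[0,0,0],1],[[0,0,-25],[0,0,0],1],[[0,0,0],[0,0,0],1],[[0,0,0],[0,0,0],1]]'
python3 - <<'E'
from h import *
for n in("top","side"): cv2.imwrite(f"pics/{n}3.png",vision.get_image(n))
a=cv2.imread("pics/top3.png")[190:250,350:430];b=cv2.imread("pics/side3.png")[95:155,290:370]
cv2.imwrite("pics/g3.png",cv2.resize(np.hstack([a,b]),None,fx=5,fy=5,interpolation=cv2.INTER_CUBIC))
s=readout.get_state();print(s["position"],s["ee_rot"],s["contact_force"])
for n,o in(("top",(350,190)),("side",(290,95))): print(((proj(n,[s["position"]+[0,0,k] for k in(0,.02,.04)])-o)*5).round())
E
```

```text
clock: 8.4
position: [0.5358, -0.3202, 0.0143]
ee_rot: [-0.0, 0.744, 0.668, -0.0]
contact_force: [0.7, -0.1, -0.8]
width: 0.0259
gripper_force: 0.2
clock: 8.78
position: [0.5359, -0.3203, 0.0145]
ee_rot: [-0.0, 0.744, 0.668, -0.0]
contact_force: [-0.0, 0.3, 0.9]
width: 0.0204
gripper_force: 79.2
clock: 9.4
position: [0.5352, -0.3198, 0.0737]
ee_rot: [-0.001, 0.744, 0.668, -0.0]
contact_force: [0.1, -0.5, -2.0]
width: 0.0202
gripper_force: 79.0
[ 0.53500581 -0.31959163  0.07312758] [-1.36498351e-03  7.44269776e-01  6.67877642e-01 -3.04860824e-04] [ 0.53222259 -0.31073128 -1.36026617]
[[213. 163.]
 [227. 162.]
 [242. 162.]]
[[194. 218.]
 [198. 190.]
 [202. 161.]]
```

View pics/g3.png

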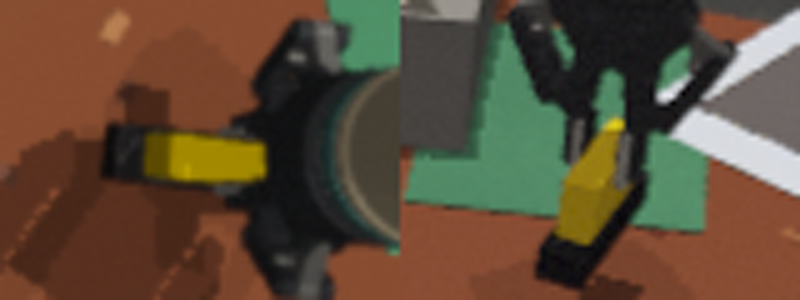

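Scraper is lifted and level: about 1.8 N of weight, finger tips at (600,172) in the crop. The reported TCP lies about 30 mm below the real fingertips, so I'll work with relative heights. Next, above the wiping start.

```bash
python3 go.py .520 -.0795 .075 -.1924
```

```text
turn [-0.024 -0.012  0.805] shift [232.8 -60.6  -1.9]
t 9.5 F [ 0.53 -0.31 -1.36] w 0.020577402787208782 g 79.04897791799158 pos [ 0.535  -0.3196  0.0731]
```

```bash
python3 -m handwheel '[[[0,0,0],[0,0,0.8],1],[[29,-7.6,0],[0,0,0],1],[[29,-7.6,0],[0,0,0],1],[[29,-7.6,0],[0,0,0],1],[[29,-7.6,0],[0,0,0],1],[[29,-7.6,0],[0,0,0],1],[[29,-7.6,0],[0,0,0],1],[[29,-7.6,0],[0,0,0],1],[[29,-7.6,0],[0,0,0],1],[[0,0,0],[0,0,0],1],[[0,0,0],[0,0,0],1]]'; python3 go.py .520 -.0795 .0407 -.1924
```

```text
clock: 10.88
position: [0.5205, -0.0814, 0.074]
ee_rot: [0.0, 0.771, 0.636, -0.0]
contact_force: [-0.5, 0.2, -1.7]
width: 0.0201
gripper_force: 78.9
turn [-0.005  0.006  0.01 ] shift [ 1.8 -0.8 33.3]
t 10.875 F [-0.51  0.19 -1.68] w 0.020093033210243125 g 78.93032141262665 pos [ 0.5205 -0.0814  0.074 ]
```

```bash
python3 -m handwheel '[[[1.8,-0.8,10],[0,0,0],1],[[0,0,14],[0,0,0],1],[[0,0,7],[0,0,0],1],[[0,0,1],[0,0,0],1],[[0,0,0],[0,0,0],1]]'
python3 - <<'E'
from h import *
for n in("top","side"): cv2.imwrite(f"pics/{n}4.png",vision.get_image(n))
a=cv2.imread("pics/top4.png")[160:260,215:345];b=cv2.imread("pics/side4.png")[130:260,220:350]
b=cv2.resize(b,(390,390),interpolation=cv2.INTER_CUBIC);a=cv2.resize(a,(390,300),interpolation=cv2.INTER_CUBIC)
a=cv2.copyMakeBorder(a,0,90,0,0,cv2.BORDER_CONSTANT)
cv2.imwrite("pics/g4.png",np.hstack([a,b]))
E
```

```text
clock: 11.5
position: [0.5202, -0.0792, 0.0424]
ee_rot: [0.0, 0.772, 0.636, -0.0]
contact_force: [0.2, -0.4, -2.2]
width: 0.0203
gripper_force: 79.0
```

View pics/g4.png

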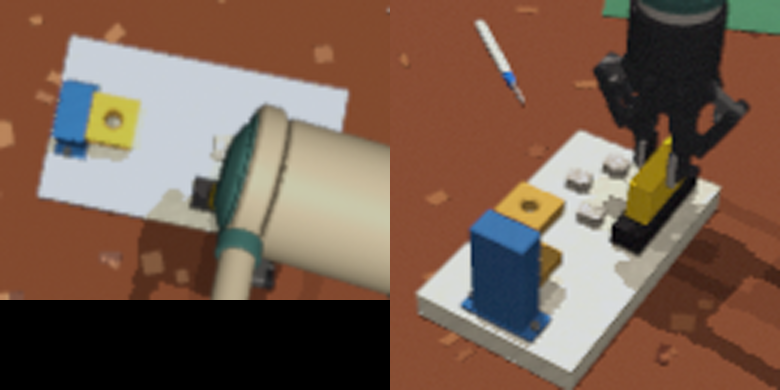

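Run:
```python
from h import *
def st(n,uv,z):
    b=back(n,uv,z)[:,:2]-[.576,-.0278]; c,s=np.cos(-.1924),np.sin(-.1924); return (b@np.array([[c,-s],[s,c]])).round(4)
o=lambda x,y:(220+(x-389.5)/3-.5+.17,130+y/3-.33)
print(st("side",[o(613,228),o(635,238)],.048), st("side",[o(592,207)],.037))
im=cv2.imread("pics/side4.png")[196:216,285:305].max(2); print(im)
```

```text
[[-0.0322 -0.0065]
 [-0.0536 -0.0061]] [[ 0.0018 -0.03  ]]
[[217 215 217 216 217 215 211 197 145 145 144 140 171 198 145 129 129 130
  130 130]
 [208 209 215 216 216 202 145 146 147 146 146 144 140 137 129 130 129 130
  130 130]
 [212 195 206 205 207 199 147 145 146 146 146 142 141 138 131 128 129 130
  130 130]
 [206 207 196 184 176 172 161 144 145 148 148 143 134 128 131 127 129 130
  130 130]
 [202 202 202 191 197 187 155 134 144 145 146 137  98  89 128 128 128 129
  129 130]
 [179 195 201 199 194 168 127 160 156 144 143 123  67  93 122 128 129 129
  130 128]
 [100 134 176 198 187 135 157 217 204 155 128  55  35  41  68 106 123 128
  130 129]
 [ 91  89  85  90  91  89 162 217 216 197 121  42  38  37  33  30  69 107
  123 131]
 [102  90  86  90  90 114 180 219 205 121  41  42  41  39  40  41  31  25
   61 111]
 [163 132 100 100 113 170 218 216 192  26  40  41  42  42  41  39  33  25
   28  26]
 [219 208 165 161 175 197 219 208 161  18  13  19  32  40  35  30  28  23
   22  24]
 [219 219 220 219 219 218 218 210 161  19  18  18  19  19  25  22  24  28
   24  25]
 [219 219 219 218 219 219 219 209 160  19  19  19  15  20  20  17  24  29
   24  22]
 [220 219 218 218 219 219 219 203 113  17  19  16  20  20  20  19  19  19
   17  18]
 [219 219 220 219 219 219 219 203 112  33  17  15  17  16  18  19  12  16
   16  17]
 [219 219 219 219 219 219 218 219 202  99  61  46  22  16  17  18  20  18
   19  20]
 [219 219 219 219 219 219 219 219 209 174 142 111  72  44  21  18  22  15
   19  40]
 [219 219 219 219 219 219 218 219 219 210 175 160 154 120  71  42  24  18
   28  85]
 [219 219 219 219 219 219 219 219 218 219 218 219 209 175 146 118  72  46
   80 145]
 [219 219 219 220 219 219 219 218 219 219 219 219 219 210 184 170 144 121
  133 171]]
```

```bash
python3 -m handwheel '[[[0,0,0.8],[0,0,0],1],[[0,8,0],[0,0,0],1],[[0,8,0],[0,0,0],1],[[0,8,0],[0,0,0],1],[[0,8,0],[0,0,0],1],[[0,8,0],[0,0,0],1],[[0,8,0],[0,0,0],1],[[0,8,0],[0,0,0],1],[[0,8,0],[0,0,0],1],[[0,8,0],[0,0,0],1],[[0,8,0],[0,0,0],1],[[0,8,0],[0,0,0],1],[[0,8,0],[0,0,0],1],[[0,8,0],[0,0,0],1],[[0,8,0],[0,0,0],1],[[0,8,0],[0,0,0],1],[[0,8,0],[0,0,0],1],[[0,4,0],[0,0,0],1],[[0,0,0],[0,0,0],1]]'
python3 - <<'E'
from h import *
for n in("top","side"): cv2.imwrite(f"pics/{n}5.png",vision.get_image(n))
a=cv2.imread("pics/top5.png")[130:260,215:345];b=cv2.imread("pics/side5.png")[130:260,200:330]
cv2.imwrite("pics/g5.png",cv2.resize(np.hstack([a,b]),None,fx=3,fy=3,interpolation=cv2.INTER_CUBIC))
E
```

```text
clock: 13.98
position: [0.6499, -0.1043, 0.0416]
ee_rot: [0.0, 0.772, 0.636, -0.0]
contact_force: [0.0, -0.3, -2.4]
width: 0.0198
gripper_force: 79.0
```

View pics/g5.png

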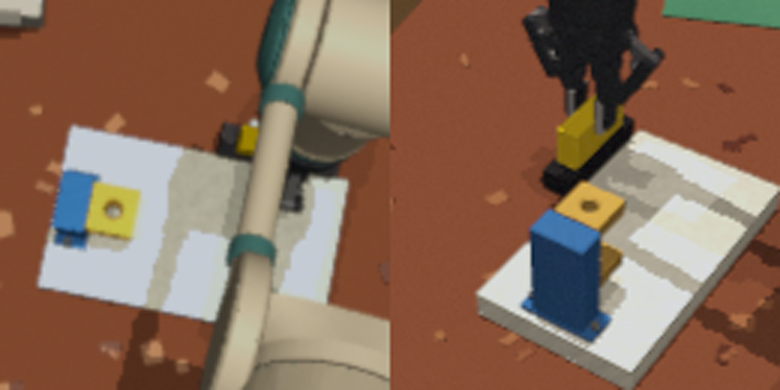

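The plate is clear; the blade now hangs past the far edge. I'll lift and carry the scraper back to its old free spot, then check the chips.

```bash
python3 -m handwheel '[[[0,0,-20],[0,0,0],1],[[0,0,-20],[0,0,0],1],[[0,0,0],[0,0,0],1]]'; python3 go.py .536 -.32 .08 -.1924
```

```text
clock: 14.45
position: [0.6508, -0.1045, 0.0835]
ee_rot: [0.002, 0.772, 0.636, 0.001]
contact_force: [-0.1, -0.1, -0.8]
width: 0.0203
gripper_force: 79.1
turn [0.037 0.004 0.005] shift [-233.5  -71.5    3.5]
t 14.45 F [-0.13 -0.14 -0.81] w 0.020347845535984926 g 79.11921913269907 pos [ 0.6508 -0.1045  0.0835]
```

```bash
python3 -m handwheel '[[[-29.2,-9,0],[0,0,0],1],[[-29.2,-9,0],[0,0,0],1],[[-29.2,-9,0],[0,0,0],1],[[-29.2,-9,0],[0,0,0],1],[[-29.2,-9,0],[0,0,0],1],[[-29.2,-9,0],[0,0,0],1],[[-29.2,-9,0],[0,0,0],1],[[-29.2,-9,0],[0,0,0],1],[[0,0,0],[0,0,0],1],[[0,0,20],[0,0,0],1],[[0,0,20],[0,0,0],1],[[0,0,15],[0,0,0],1],[[0,0,5],[0,0,0],1],[[0,0,4],[0,0,0],1],[[0,0,0],[0,0,0],1]]'
python3 - <<'E'
from h import *
print(readout.get_state()["position"])
c,s=np.cos(-.1924),np.sin(-.1924); Q=np.array([[c,-s],[s,c]])
for n in("top","side"):
    im=vision.get_image(n); cv2.imwrite(f"pics/{n}6.png",im); i=im.astype(int)
    m=((i.max(2)-i.min(2)<45)&(i.max(2)>110)).astype(np.uint8)
    k,l,st,ce=cv2.connectedComponentsWithStats(m)
    for j in range(1,k):
        if 8<st[j,4]<600:
            b=back(n,ce[j],.008)[0]; f=(b[:2]-[.576,-.0278])@Q
            if abs(f[0])<.3 and abs(f[1])<.25: print(n,ce[j].round(1),st[j,4],b.round(3),"stand",f.round(3))
E
```

```text
clock: 16.32
position: [0.5347, -0.3198, 0.0179]
ee_rot: [0.0, 0.772, 0.636, 0.0]
contact_force: [1.4, -0.8, -2.0]
width: 0.0201
gripper_force: 79.0
[ 0.53470739 -0.3198261   0.01792986]
top [370.2 141.2] 157 [ 0.767 -0.288  0.008] stand [ 0.237 -0.219]
top [349.6 158.6] 21 [ 0.716 -0.228  0.008] stand [ 0.176 -0.17 ]
top [303.5 174.4] 113 [ 0.67  -0.097  0.008] stand [ 0.106 -0.05 ]
top [316.4 176.6] 57 [ 0.664 -0.133  0.008] stand [ 0.106 -0.087]
top [252.4 200.1] 11 [0.597 0.047 0.008] stand [0.006 0.077]
side [253.8 145.1] 75 [ 0.767 -0.289  0.008] stand [ 0.238 -0.22 ]
side [262.  160.5] 10 [ 0.711 -0.223  0.008] stand [ 0.17  -0.165]
side [265.3 180.2] 32 [ 0.666 -0.139  0.008] stand [ 0.11  -0.091]
side [258.8 187.3] 74 [ 0.672 -0.103  0.008] stand [ 0.108 -0.055]
```

Chips are on the bench at stand x≈0.107 (the two cameras agree). Setting the scraper down.

```bash
python3 -m handwheel '[[[0,0,2],[0,0,0],1],[[0,0,1.5],[0,0,0],1],[[0,0,0],[0,0,0],1],[[0,0,0],[0,0,0],1]]'; python3 -m handwheel '[[[0,0,0],[0,0,0],0.3],[[0,0,0],[0,0,0],0],[[0,0,0],[0,0,0],-0.3],[[0,0,0],[0,0,0],-1],[[0,0,0],[0,0,0],-1],[[0,0,0],[0,0,0],-1],[[0,0,-20],[0,0,0],-1],[[0,0,-40],[0,0,0],-1],[[0,0,-50],[0,0,0],-1],[[0,0,-50],[0,0,0],-1],[[0,0,0],[0,0,0],-1]]'; python3 go.py .4667 .3034 .19 -.1924
```

```text
clock: 16.92
position: [0.5346, -0.3199, 0.0145]
ee_rot: [0.0, 0.772, 0.636, 0.0]
contact_force: [-0.4, 0.1, 1.1]
width: 0.02
gripper_force: 79.2
clock: 18.3
position: [0.537, -0.3217, 0.1794]
ee_rot: [0.005, 0.772, 0.636, 0.001]
contact_force: [-0.2, -1.0, -0.0]
width: 0.0856
gripper_force: 0.0
turn [0.089 0.045 0.006] shift [ 600.1 -188.5  -10.6]
t 18.3 F [-0.2  -0.97 -0.05] w 0.08555397916503545 g 0.0 pos [ 0.537  -0.3217  0.1794]
```

```bash
python3 -m handwheel '[[[20,-6,-5],[0.08,0.04,0],-1],[[45,-14.2,-5],[0,0,0],-1],[[50,-15.8,0],[0,0,0],-1],[[50,-15.8,0],[0,0,0],-1],[[50,-15.8,0],[0,0,0],-1],[[50,-15.8,0],[0,0,0],-1],[[50,-15.8,0],[0,0,0],-1],[[50,-15.8,0],[0,0,0],-1],[[50,-15.8,0],[0,0,0],-1],[[50,-15.8,0],[0,0,0],-1],[[50,-15.8,0],[0,0,0],-1],[[45,-14,0],[0,0,0],-1],[[30,-9,0],[0,0,0],-1],[[10,-3,0],[0,0,0],-1],[[0,0,0],[0,0,0],-1],[[0,0,0],[0,0,0],-1]]'; python3 go.py .4667 .3034 .082 -.1924
python3 - <<'E'
from h import *
im=vision.get_image("side"); cv2.imwrite("pics/side7.png",im); 
for n in("side","top"):
    i=cv2.imread("pics/side7.png").astype(int) if n=="side" else vision.get_image(n).astype(int)
    m=(i[...,2]>90)&(i[...,1]<60)&(i[...,0]<60); v,u=np.nonzero(m[230:360] if n=="side" else m[200:300]); print(n,len(u),u.min() if len(u) else 0,u.max() if len(u) else 0, v.min()if len(u) else 0,v.max()if len(u) else 0)
E
```

```text
clock: 20.3
position: [0.4637, 0.3038, 0.1877]
ee_rot: [-0.004, 0.772, 0.636, -0.002]
contact_force: [-0.6, 0.0, 0.0]
width: 0.0853
gripper_force: 0.0
turn [-0.087 -0.026 -0.004] shift [  0.2   3.  105.7]
t 20.3 F [-0.56  0.02  0.04] w 0.08527569532568571 g 0.0 pos [0.4637 0.3038 0.1877]
side 832 0 511 2 129
top 383 4 422 0 99
```

```bash
python3 -m handwheel '[[[0,2.5,0],[-0.08,-0.03,0],-1],[[0,0,30],[0,0,0],-1],[[0,0,30],[0,0,0],-1],[[0,0,25],[0,0,0],-1],[[0,0,15],[0,0,0],-1],[[0,0,0],[0,0,0],-1],[[0,0,0],[0,0,0],-1]]'; python3 go.py .4667 .3034 .082 -.1924
```

```text
clock: 21.28
position: [0.4673, 0.305, 0.089]
ee_rot: [-0.0, 0.772, 0.636, 0.001]
contact_force: [-0.2, 0.2, -0.3]
width: 0.085
gripper_force: 0.0
turn [ 0.015 -0.02   0.003] shift [-1.7 -0.3  7. ]
t 21.275 F [-0.18  0.16 -0.33] w 0.08499043384344293 g 0.0 pos [0.4673 0.305  0.089 ]
```

```bash
python3 -m handwheel '[[[-1,0,5],[0,0,0],-1],[[0,0,0],[0,0,0],0],[[0,0,0],[0,0,0],0],[[0,0,0],[0,0,0],0.4],[[0,0,0],[0,0,0],0.4],[[0,0,0],[0,0,0],1],[[0,0,0],[0,0,0],1],[[0,0,0],[0,0,0],1]]' 40; python3 go.py .4667 .3034 .082 -.1924;  python3 -m handwheel '[[[0,0,-5],[0,0,0],1],[[0,0,-10],[0,0,0],1],[[0,0,0],[0,0,0],1],[[0,0,0],[0,0,0],1]]' 70
```

```text
clock: 22.28
position: [0.4666, 0.3038, 0.0833]
ee_rot: [-0.0, 0.772, 0.636, 0.001]
contact_force: [-0.1, 0.8, 2.2]
width: 0.0225
gripper_force: 39.1
turn [ 0.007 -0.012  0.005] shift [-0.4  0.2  1.3]
t 22.275 F [-0.11  0.82  2.24] w 0.02253011480091675 g 39.1395378112793 pos [0.4666 0.3038 0.0833]
clock: 22.78
position: [0.466, 0.3037, 0.0981]
ee_rot: [-0.0, 0.772, 0.636, 0.0]
contact_force: [0.2, -0.5, -1.7]
width: 0.0223
gripper_force: 68.6
```

```bash
python3 -m handwheel '[[[0,0,-20],[0,0,0],1],[[0,0,-40],[0,0,0],1],[[0,0,-40],[0,0,0],1],[[0,0,-25],[0,0,0],1],[[0,0,0],[0,0,0],1],[[0,0,0],[0,0,0],1]]' ; python3 go.py .5904 .046 .223 -.1924
```

```text
clock: 23.52
position: [0.4653, 0.3031, 0.2216]
ee_rot: [-0.001, 0.772, 0.636, -0.001]
contact_force: [0.6, 0.0, -2.1]
width: 0.022
gripper_force: 69.3
turn [-0.02   0.006  0.005] shift [-228.5  172.    -1.4]
t 23.525 F [ 0.59  0.01 -2.12] w 0.02198933415300096 g 69.27797555923462 pos [0.4653 0.3031 0.2216]
```

```bash
python3 -m handwheel '[[[-10,7.5,0],[0,0,0],1],[[-25,19,0],[0,0,0],1],[[-30,22.5,0],[0,0,0],1],[[-30,22.5,0],[0,0,0],1],[[-30,22.5,0],[0,0,0],1],[[-30,22.5,0],[0,0,0],1],[[-30,22.5,0],[0,0,0],1],[[-25,19,0],[0,0,0],1],[[-13,11,0],[0,0,0],1],[[-5.5,5,0],[0,0,0],1],[[0,0,0],[0,0,0],1],[[0,0,0],[0,0,0],1],[[0,0,0],[0,0,0],1]]' ; python3 go.py .5904 .046 .223 -.1924
python3 - <<'E'
from h import *
for n in("top","side"): cv2.imwrite(f"pics/{n}8.png",vision.get_image(n))
p=readout.get_state()["position"]
X=[[p[0],p[1],z] for z in (.15,.25)]+[[.5904,.046,.12]]
for n in("top","side"): print(n,proj(n,X).round(1).tolist())
k=4
a=cv2.imread("pics/top8.png")[170:230,225:300];b=cv2.imread("pics/side8.png")[110:240,220:310]
a=cv2.resize(a,None,fx=5,fy=5,interpolation=cv2.INTER_CUBIC);b=cv2.resize(b,None,fx=4.6,fy=4.6,interpolation=cv2.INTER_CUBIC)
c=np.zeros((600,a.shape[1]+b.shape[1],3),np.uint8);c[:a.shape[0],:a.shape[1]]=a;c[:b.shape[0],a.shape[1]:]=b
cv2.imwrite("pics/g8.png",c);print(c.shape)
E
```

```text
clock: 25.15
position: [0.5931, 0.047, 0.2231]
ee_rot: [-0.0, 0.771, 0.637, 0.001]
contact_force: [-0.8, 0.2, -1.5]
width: 0.022
gripper_force: 69.2
turn [ 0.001 -0.012  0.016] shift [-1.5 -2.5  0.1]
t 25.15 F [-0.8   0.19 -1.48] w 0.022015515560184457 g 69.18249607086182 pos [0.5931 0.047  0.2231]
top [[252.1, 197.3], [252.0, 193.5], [252.5, 199.4]]
side [[265.2, 188.1], [265.6, 152.0], [266.3, 198.0]]
(600, 789, 3)
```

View pics/g8.png

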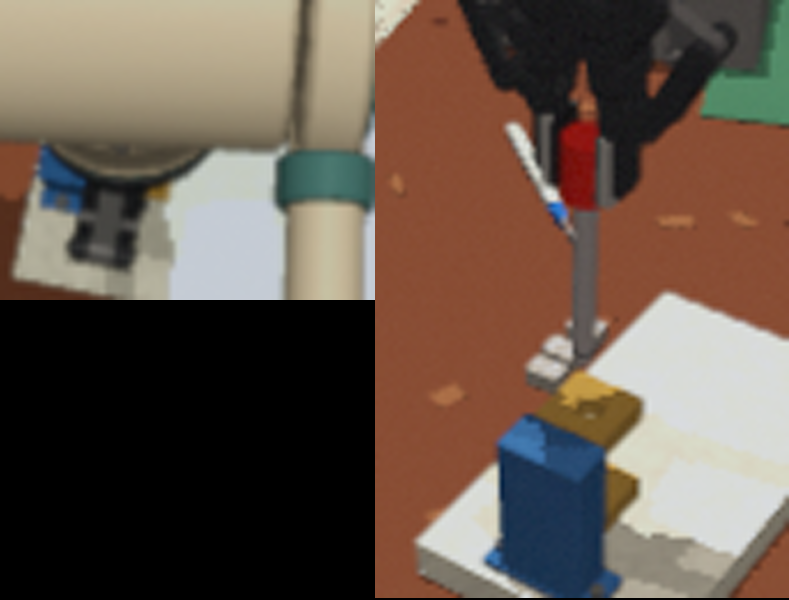

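The pin hangs upright in the side view, tip at about (265.0,187.2) px and shank top at about (265.6,156.7). The hole is predicted at (266.3,198.0). I'll refine numerically.

```bash
cat > shank.py <<'E'
import sys
from h import *
f,r0,r1=sys.argv[1],int(sys.argv[2]),int(sys.argv[3])
i=cv2.imread(f).astype(float); p=readout.get_state()["position"]
print("du/dx,dy per mm",((proj("side",[p+[.001,0,-.08],p+[0,.001,-.08]])-proj("side",p+[0,0,-.08])))[:,0].round(3))
us=np.arange(255,277); Z=[];U=[];E=[]
for v in range(r0,r1):
    sat=i[v,255:277,2]-i[v,255:277,0]       # red minus blue: small on steel
    w=np.clip((70-sat)/70,0,1); w[abs(us-265.3)>4.5]=0
    zz=np.linspace(.05,.26,400); P_=proj("side",np.c_[np.full(400,p[0]),np.full(400,p[1]),zz]); j=np.argmin(abs(P_[:,1]-v))
    U.append((w*us).sum()/w.sum());E.append(P_[j,0]);Z.append(zz[j]); 
    if v%4==0: print(v,zz[j].round(3),U[-1].round(2),E[-1].round(2),w.sum().round(1))
d=np.array(U)-E; k=np.polyfit(Z,d,1); print("mean diff px",d.mean().round(2),"slope px/m",k[0].round(2),"at tip",np.polyval(k,.15).round(2))
E
python3 shank.py pics/side8.png 160 182
```

```text
du/dx,dy per mm [-0.406 -0.164]
160 0.229 264.41 265.51 5.9
164 0.218 265.26 265.47 4.4
168 0.208 265.24 265.42 4.4
172 0.196 264.98 265.38 4.4
176 0.185 264.96 265.33 4.4
180 0.174 265.31 265.29 6.9
mean diff px -0.35 slope px/m -7.49 at tip 0.03
```

```bash
python3 -m handwheel '[[[-1.5,-2.5,0],[0,0,0],1],[[0,0,10],[0,0,0],1],[[0,0,10],[0,0,0],1],[[0,0,6],[0,0,0],1],[[0,0,0],[0,0,0],1],[[0,0,0],[0,0,0],1]]' ; python3 go.py .5904 .046 .196 -.1924;python3 -c "
from h import *
cv2.imwrite('pics/side9.png',vision.get_image('side'))"; python3 shank.py pics/side9.png 172 191
```

```text
clock: 26.0
position: [0.5909, 0.0451, 0.197]
ee_rot: [-0.0, 0.772, 0.636, 0.001]
contact_force: [0.3, 0.8, -1.1]
width: 0.0219
gripper_force: 69.2
turn [ 0.003 -0.01   0.005] shift [ 0.8 -0.7  1. ]
t 26.0 F [ 0.34  0.83 -1.13] w 0.021898455361442935 g 69.18189883232117 pos [0.5909 0.0451 0.197 ]
du/dx,dy per mm [-0.399 -0.16 ]
172 0.196 266.28 266.57 4.4
176 0.185 266.27 266.52 4.4
180 0.173 265.15 266.46 6.9
184 0.162 264.94 266.41 7.1
188 0.149 265.17 266.35 7.6
mean diff px -0.93 slope px/m 24.92 at tip -1.43
```

```bash
python3 -m handwheel '[[[0.8,-0.6,2],[0,0,0],1],[[0,0,2],[0,0,0],1],[[0,0,2],[0,0,0],1],[[0,0,0],[0,0,0],1]]'; python3 -m handwheel '[[[0,0,1.5],[0,0,0],1],[[0,0,1.5],[0,0,0],1],[[0,0,0],[0,0,0],1]]';python3 -m handwheel '[[[0,0,1.5],[0,0,0],1],[[0,0,1.5],[0,0,0],1],[[0,0,0],[0,0,0],1]]'
```

```text
clock: 26.55
position: [0.5901, 0.046, 0.1906]
ee_rot: [-0.0, 0.772, 0.636, 0.0]
contact_force: [-0.4, -0.3, -1.4]
width: 0.0221
gripper_force: 69.2
clock: 26.92
position: [0.5902, 0.0461, 0.1877]
ee_rot: [-0.0, 0.772, 0.636, 0.0]
contact_force: [0.2, -0.2, -1.3]
width: 0.0219
gripper_force: 69.2
clock: 27.3
position: [0.5902, 0.0461, 0.1847]
ee_rot: [-0.0, 0.772, 0.636, 0.0]
contact_force: [-0.8, 0.1, -1.5]
width: 0.0226
gripper_force: 69.2
```

Tip about 8 mm into the upper bushing with no contact force. Continuing down.

```bash
python3 -m handwheel '[[[0,0,4],[0,0,0],1],[[0,0,4],[0,0,0],1],[[0,0,4],[0,0,0],1],[[0,0,0],[0,0,0],1]]'; python3 -m handwheel '[[[0,0,4],[0,0,0],1],[[0,0,4],[0,0,0],1],[[0,0,4],[0,0,0],1],[[0,0,4],[0,0,0],1],[[0,0,4],[0,0,0],1],[[0,0,4],[0,0,0],1],[[0,0,4],[0,0,0],1],[[0,0,0],[0,0,0],1]]'
```

```text
clock: 27.8
position: [0.59, 0.046, 0.1723]
ee_rot: [-0.001, 0.772, 0.636, 0.0]
contact_force: [0.9, -0.8, -1.4]
width: 0.0221
gripper_force: 69.2
clock: 28.8
position: [0.5901, 0.046, 0.1444]
ee_rot: [-0.0, 0.772, 0.636, 0.0]
contact_force: [0.4, -0.8, -1.8]
width: 0.0219
gripper_force: 69.2
```

```bash
python3 -m handwheel '[[[0,0,2],[0,0,0],1],[[0,0,2],[0,0,0],1],[[0,0,2],[0,0,0],1],[[0,0,2],[0,0,0],1],[[0,0,0],[0,0,0],1]]'
```

```text
clock: 29.42
position: [0.5902, 0.046, 0.1366]
ee_rot: [-0.0, 0.772, 0.636, 0.0]
contact_force: [0.8, -0.3, -0.9]
width: 0.0221
gripper_force: 69.2
```

```bash
python3 -m handwheel '[[[0,0,2],[0,0,0],1],[[0,0,2],[0,0,0],1],[[0,0,2],[0,0,0],1],[[0,0,0],[0,0,0],1]]';python3 -m handwheel '[[[0,0,2],[0,0,0],1],[[0,0,2],[0,0,0],1],[[0,0,2],[0,0,0],1],[[0,0,0],[0,0,0],1]]'
```

```text
clock: 29.92
position: [0.5902, 0.046, 0.1306]
ee_rot: [-0.0, 0.772, 0.636, 0.0]
contact_force: [-0.2, -0.9, -3.1]
width: 0.022
gripper_force: 69.2
clock: 30.42
position: [0.5902, 0.046, 0.1246]
ee_rot: [-0.0, 0.772, 0.636, 0.0]
contact_force: [0.4, -0.4, -2.2]
width: 0.0222
gripper_force: 69.2
```

```bash
python3 -m handwheel '[[[0,0,3],[0,0,0],1],[[0,0,3],[0,0,0],1],[[0,0,3],[0,0,0],1],[[0,0,3],[0,0,0],1],[[0,0,2.5],[0,0,0],1],[[0,0,0],[0,0,0],1],[[0,0,0],[0,0,0],1],[[0,0,0],[0,0,0],1],[[0,0,0],[0,0,0],1]]'
python3 - <<'E'
from h import *
im=vision.get_image("side"); cv2.imwrite("pics/side10.png",im); i=im.astype(int)
m=(i[...,2]>90)&(i[...,1]<60)&(i[...,0]<60); v,u=np.nonzero(m[150:215,250:285]); print("red rows",v.min()+150,v.max()+150,"cols",u.min()+250,u.max()+250)
for z in(.124,.132,.137,.142,.171): print(z,proj("side",[.5902,.046,z]).round(1))
# scraper now vs measured start, plate clean, chips
t=vision.get_image("side").astype(int)
y=(t[...,2]>100)&(t[...,1]>100)&(t[...,0]<60); v,u=np.nonzero(y[120:175,305:350]); print("scraper yellow",u.mean()+305,v.mean()+120,proj("side",[.5355,-.318,.045]))
m=((t.max(2)-t.min(2)<45)&(t.max(2)>110)).astype(np.uint8)
k,l,st,ce=cv2.connectedComponentsWithStats(m)
for j in range(1,k):
    if 8<st[j,4]<200 and 240<ce[j,0]<300 and 140<ce[j,1]<230: print(ce[j].round(1),st[j,4],back("side",ce[j],.008)[0].round(3))
E
```

```text
clock: 31.55
position: [0.5903, 0.0461, 0.1103]
ee_rot: [-0.0, 0.772, 0.636, 0.0]
contact_force: [0.7, -1.1, -2.0]
width: 0.022
gripper_force: 69.2
red rows 150 195 cols 255 284
0.124 [[266.4 196.7]]
0.132 [[266.5 194.1]]
0.137 [[266.5 192.5]]
0.142 [[266.5 190.9]]
0.171 [[266.7 181.1]]
scraper yellow 326.31111111111113 146.49333333333334 [[327.35235672 146.63465874]]
[256.  189.6] 24 [ 0.675 -0.09   0.008]
```

```bash
python3 -c "
from rig import manip
print(manip.sign_off())"
```

```text
the job is handed in; nothing more can be done
None
```

I wiped the three chips off the plate, set the scraper flat on the bench and let go of it, and handed in at about 31.6 s with the pin held upright through both bushings. By the arm readings its tip is about 13 mm below the lower bushing; the hand-in returned no verdict.

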